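# Raise the dust hood's window to the mark

### The job

With your fingertips beneath the yellow lip of the dust hood's sliding window, push the window steadily up until its yellow tab is level with the tip of the red arrow on the frame, then take the hand away and leave the window standing there. Only push from below: do not pinch the lip or touch the black strip on top of it, do not shove the window hard or run it well past the arrow, and leave the arrow, the jars, the tin and the wooden block where they are.

Things in the scene. Friction and masses are not known exactly. Their poses are not given: they have to be found in the camera images.
- hood: White dust hood, fixed, 340 mm wide (400 over its grey side housings), 240 deep, 380 high. Origin: on the table, middle of the foot of its front; x points into the hood, y to its left, z up. Its front leans back 30 deg from vertical. Aluminium stiles beside the window, 28 mm wide, stand 10 mm proud of the pane; the white sill below the window lies 3 mm behind the pane's face, in the same slope
- window (a joint): How far the window (270 mm wide) is up, in m: 0 shut, 0.165 fully up. It slides along the sloping front: per unit 0.866 up and 0.5 into the hood (hood +x). Hidden counterweights balance it within 0.7 N: friction keeps it at any height where it is left, and it takes about 2 to 4 N along the slope to move, up or down
- mark (a joint): Where the red arrow clip sits along the slope, in m, on the same scale as joint window: the window's tab is level with the arrow when joint window equals joint mark. The clip is stiff (8 N) and is not to be moved
- lip: Yellow lip on the window's lower edge, 236 mm wide, 12 thick, standing out 40 mm square to the pane. Origin: middle of its underside, at the pane's face; 90 mm above the table when shut. x into the hood square to the pane (30 deg downward), y left, z up the slope, as the window moves. Underside: plane z = 0; lip from x = -0.040 to 0. The space under it is free down to sill and table
- lip_edge (a point): Middle of the lower outer edge of the lip (at x = -0.040, z = 0 of the lip's frame), same axes as the lip
- lip_strip: Black rubber strip lying on top of the lip, 226 mm wide, 26 mm deep, 3 mm thick; not to be touched. Its frame coincides with the lip's (the strip itself lies at z = 0.012 to 0.015, x = -0.030 to -0.004)
- window_tab (a point): Free end of the small yellow tab at the right end of the lip (moves with the window), same axes as the lip
- mark_tip (a point): Tip of the red arrow clip (18 mm high) on the right aluminium stile, about 5 mm to the right of the path of the tab, same axes as the lip
- jar: Clear sample jar with a white lid, 60 mm across, 85 mm high, standing inside the hood behind the window. Origin: centre of its underside
- jar_blue: Clear sample jar with a blue lid, 54 mm across, 70 mm high, standing inside the hood. Origin: centre of its underside
- tin: Round light-grey tin, 62 mm across, 34 mm high, loose on the table in front of the hood, to the left. Origin: centre of its underside
- block: Wooden block 45 x 96 x 35 mm (x, y, z), loose on the table in front of the hood, to the right. Origin: centre of its underside

How it is judged:
By the outcome, as a careful person would: the job done as asked, in the order asked, and still so for the second after the job is handed in, with the robot touching nothing.
It also fails if it takes over 48 s, if anything falls off the work surface, if the arm or the gripper's body presses on something with over 40 N, if the wrist force passes 120 N, or if a joint passes its speed limit or range.

### The arm

A 6-joint arm with a two-finger parallel gripper is mounted at the origin on the work surface; the furniture and walls round the work are solid. World frame = base frame: x ahead of the robot, y to its left, z up, the work surface at z = 0. Lengths are in m, angles in rad, forces in N, time in s.
With the tool pointing down it reaches from about 0.225 to 0.875 m from the base axis. Payload 3.4 kg.
Tool frame: the origin (TCP) lies midway between the tips of the shut fingers; the grasp point (between the pads) lies 19 mm behind it (manip.pinch_z is the distance from the TCP to the grasp point, in m); z points along the fingers, y is the line along which they close (so a half turn about z gives the same grasp; the last joint's range is limited). The gripper opens to 85 mm and grips with 20 to 120 N. Pads are 22 mm wide; open, the fingers measure 114 mm over their backs; the gripper's body (76 mm by 85 mm) begins 54 mm behind the grasp point. The pads swing forward as they close: fully open they stand 13 mm farther back than shut.
Start: joints at [-1.464, 0.276, 1.505, -0, 1.361, -0.121], TCP at [0.13, -0.56, 0.231] pointing down, gripper open.
Joint ranges: [-2.89, 2.89], [-0.75, 2.08], [0.22, 2.7], [-1.18, 4.32], [0.11, 2.71], [-2.7, 2.7]. Speed limits (rad/s): [2.57, 2.57, 3.14, 3.14, 3.14, 3.14].

### API

Orientations are given as a unit quaternion [w, x, y, z].
In Python, from rig import manip gives the robot as it stands.
- The arm moves only by the tool carry_out, never from a script. Its arguments are lists of equal length, an entry for each row: "delta_pos": the shift along the tool's x, y, z scaled (see below), a list of three; "turn": the turn, a rotation vector about the tool's x, y, z scaled (see below), a list of three; "claw": the closure, from -1 (fully open) to 1 (shut). A call has 1 to 12 rows; each row is the pose to reach, as a shift and turn from the pose commanded when the call began, along the tool's axes at that moment; what a row does not reach only later rows make up. The controller multiplies each number of a shift by 400 mm and each number of a turn by 30 degrees. A row lasts 1/10 s, in which the tool goes at most 50 mm and 8.59 degrees, less where a joint would pass 70% of its speed; a pose out of reach is approached as far as the arm can. A call with a number of a shift or a turn outside -1 to 1 is refused whole. A call with a gripper value outside its range is refused whole. The fingers move at their own pace and stop on an object; "force" is the grip in N (left out, the last holds). Time passes only in rows, so rows that repeat a pose let the fingers close. It gives the time, the measured TCP pose, the force, the opening and the grip force at its end, in the units of the state.
- manip.get_state(): the state, without advancing time (a new reading comes with each control period).
- manip.get_image(name): name is "side" or "top" or "wrist"; returns a dict with "image" (400x640x3 uint8, red, green, blue), "z_map" (400x640 float32, m along the optical axis (not along the pixel's ray), 0 where there is no reading), "fx", "fy", "cx", "cy" (pixels), "world_to_cam" (4x4, takes a point from world to camera coordinates). Camera axes: x right, y down, z forward; pixel columns grow to the right and rows downward; lengths in m; the calibration is good to about 2 mm. A picture is of the moment at which its call begins.
- manip.sign_off(): hands the job in; it is judged then, once.
Trained networks look in the newest picture that a camera, given by its name, has taken for a name from the list of things; names that differ only in an ending like _2 or _b are one class to them, and where a whole thing is asked for, a point or a joint stands for the part that bears it (a point fixed in the world has none). Each returns a list of dicts, best first, with "score" (0 to 1); they miss things now and then, are a little off and sometimes report something else, mostly with a low value. They report only what shows in the picture. A call takes as long as a camera call.
- manip.spot_in(camera, query): "point" ([x, y, z] in m, in world coordinates, good to about 4 mm: the middle of the surface that is visible of it).
- manip.place_of(camera, query): "point" ([x, y, z] in m, in world coordinates, good to about 4 mm: a listed point, or the origin of a listed thing).
The state is a dict: "clock": time; "qpos": joint angles; "qd": joint speeds; "effort": joint torques, N m; "position": TCP position; "ee_rot": TCP orientation; "contact_force": force on the tool from outside, world axes, zero at the start; "moment": the same for the moment, N m; "width": finger opening in m; "gripper_force": force on a finger pad.
Only numpy, scipy, OpenCV 4.12 (cv2) and the standard library are available. Lean on these libraries where they do the work, as an engineer would, in place of code of your own. Each camera call takes 0.05 s, during which the arm holds its last target. There are 200 camera calls.

## Working session

There is one attempt and no reset: what is moved stays moved. The work goes in short steps, Python scripts to look and compute and a tool call to move; the robot and the scene stay as the last step left them, time stands still between calls to the robot, and variables do not carry over. Pictures are saved under pics/ and viewed, at most 10 in all, crops included, and the job is handed in when it is done.

Besides the shell and the picture viewer there is one more tool, called after "Call:" as name(argument=value, ...) on one line, values as JSON. carry_out: Moves the arm, as the interface text tells. Shifts and turns lie within -1 to 1; 1 stands for 400 mm of shift or 30 degrees of turn. Its arguments: {"type":"object","properties":{"delta_pos":{"type":"array","items":{"type":"array","items":{"type":"number","minimum":-1,"maximum":1}}},"turn":{"type":"array","items":{"type":"array","items":{"type":"number","minimum":-1,"maximum":1}}},"claw":{"type":"array","items":{"type":"number"}},"force":{"type":"number"}},"required":["delta_pos","turn","claw"]}

```bash
mkdir -p pics
cat > h.py <<'E'
import numpy as np, cv2
from rig import manip
from scipy.spatial.transform import Rotation as R
def rot(q): return R.from_quat([q[1],q[2],q[3],q[0]])
def back(im,u,v):
    z=im["z_map"][int(round(v)),int(round(u))]
    p=np.array([(u-im["cx"])*z/im["fx"],(v-im["cy"])*z/im["fy"],z,1])
    return (np.linalg.inv(im["world_to_cam"])@p)[:3]
def proj(im,p):
    c=im["world_to_cam"]@np.append(p,1); return np.array([im["fx"]*c[0]/c[2]+im["cx"],im["fy"]*c[1]/c[2]+im["cy"]])
def save(im,n): cv2.imwrite("pics/"+n,np.ascontiguousarray(im["image"][:,:,::-1]))
E
python3 - <<'E'
from h import *
np.set_printoptions(precision=4,suppress=True)
for c in ["side","top"]:
    im=manip.get_image(c); save(im,c+"1.png"); print(c,np.linalg.inv(im["world_to_cam"])[:3,3],im["fx"])
    for n in ["hood","lip","lip_edge","window_tab","mark_tip","tin","block","jar"]:
        r=manip.place_of(c,n)
        print(n,[(np.round(x["point"],4),round(x["score"],2)) for x in r[:2]])
print(manip.get_state())
E
cd pics; python3 -c "
import cv2,numpy as np
cv2.imwrite('b.png',cv2.resize(np.vstack([cv2.imread('side1.png'),cv2.imread('top1.png')]),(480,600)))"
```

```text
side [ 0.2594 -0.8842  0.4883] 441.82858915521865
hood [(array([ 0.4699,  0.0252, -0.0006]), 0.64)]
lip [(array([0.5243, 0.0233, 0.105 ]), 0.64)]
lip_edge [(array([0.4907, 0.0245, 0.1242]), 0.58)]
window_tab [(array([ 0.5134, -0.1177,  0.1157]), 0.62)]
mark_tip [(array([ 0.5564, -0.1206,  0.1948]), 0.47)]
tin [(array([0.4054, 0.1919, 0.0013]), 0.8)]
block [(array([ 0.3912, -0.1407,  0.0034]), 0.78)]
jar [(array([0.5227, 0.026 , 0.1031]), 0.63)]
top [ 0.4421 -0.0243  0.9552] 394.8347038353125
hood [(array([0.4674, 0.0234, 0.0019]), 0.9)]
lip [(array([0.5205, 0.0256, 0.1051]), 0.77)]
lip_edge [(array([0.4906, 0.0197, 0.1241]), 0.59)]
window_tab [(array([ 0.5091, -0.1141,  0.1137]), 0.58)]
mark_tip [(array([ 0.5528, -0.1172,  0.1939]), 0.48)]
tin [(array([ 0.4126,  0.1965, -0.0011]), 0.64)]
block [(array([ 0.3867, -0.1412,  0.0001]), 0.96), (array([0.487 , 0.0222, 0.1266]), 0.42)]
jar []
{'clock': 0.9, 'qpos': array([-1.464 ,  0.2759,  1.5049, -0.    ,  1.3607, -0.121 ]), 'qd': array([ 0.0005, -0.0007,  0.0002, -0.0017,  0.0004, -0.0015]), 'effort': array([  0.0003, -41.6637, -24.6098,  -0.    ,   0.0001,   0.    ]), 'position': array([ 0.1298, -0.5602,  0.2313]), 'ee_rot': array([ 0.0001,  0.9935,  0.1137, -0.    ]), 'contact_force': array([-0.0729,  0.488 ,  0.2395]), 'moment': array([-0.0031, -0.0342,  0.0157]), 'gripper_force': 0.0, 'width': 0.08524058479996431}
```

View pics/side1.png

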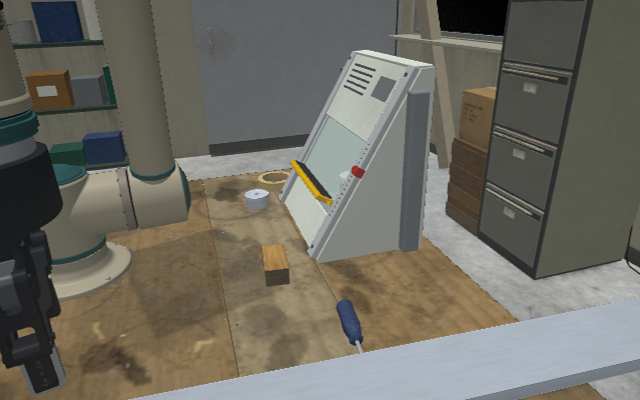

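View pics/top1.png

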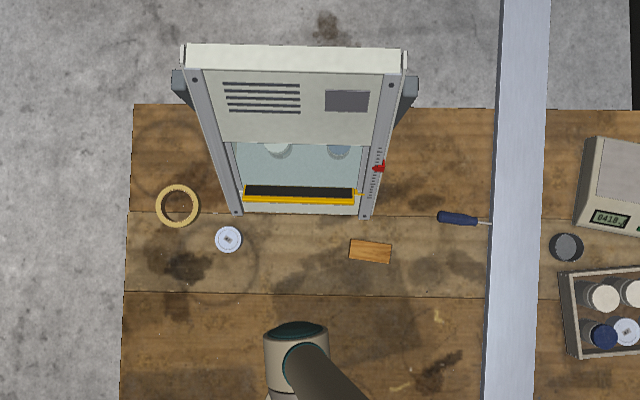

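The side view shows the lip at (292,162)–(330,203) and the red arrow at (358,172). In the top view the lip spans u 243–355 at v≈195, the arrow is at (378,167), and a grey beam lies at u≈485–550. Next I'll find the hood's yaw and where the beam is.

Run:
```python
from h import *
np.set_printoptions(precision=4,suppress=True)
im=manip.get_image("top")
for n,u,v in [("beam",490,180),("beam",545,180),("beam",490,350),("beam",540,350),("stileL",198,120),("stileL",228,190),("stileR",390,120),("stileR",370,190),("arrow",378,167),("footL",236,213),("footR",364,217)]: print(n,back(im,u,v))
s=manip.get_image("side"); print("beam side",back(s,400,370),back(s,600,330),back(s,250,385))
# yellow pixels
for c,m in (("top",im),("side",s)):
    hsv=cv2.cvtColor(m["image"],cv2.COLOR_RGB2HSV)
    k=(hsv[...,0]>20)&(hsv[...,0]<32)&(hsv[...,1]>190)&(hsv[...,2]>120)
    P=np.array([back(m,u,v) for v,u in zip(*np.nonzero(k))]); P=P[(P[:,2]>.05)&(P[:,0]>.4)]
    a=np.polyfit(P[:,1],P[:,0],1); print(c,len(P),"yaw slope",a,P.min(0),P.max(0))
    k=((hsv[...,0]>173)|(hsv[...,0]<6))&(hsv[...,1]>180)&(hsv[...,2]>90)
    P=np.array([back(m,u,v) for v,u in zip(*np.nonzero(k))]); P=P[(P[:,2]>.05)&(P[:,0]>.4)]; print("red",len(P),P.min(0),P.max(0))
# pane/front plane
P=np.array([back(im,u,v) for v in range(90,130,3) for u in range(230,370,3)])
c=P.mean(0); n=np.linalg.svd(P-c)[2][2]; print("front normal",n*np.sign(n[2]))
```

```text
beam [ 0.563  -0.4323  0.0022]
beam [ 0.5653 -0.5642  0.0026]
beam [ 0.1675 -0.419   0.0272]
beam [ 0.163  -0.5461  0.0036]
stileL [0.6987 0.2805 0.0022]
stileL [0.5178 0.1755 0.1111]
stileR [ 0.6226 -0.1376  0.3038]
stileR [ 0.5217 -0.1275  0.1272]
arrow [ 0.5595 -0.1334  0.1992]
footL [0.4711 0.1731 0.035 ]
footR [ 0.4673 -0.1261  0.0317]
beam side [ 0.4925 -0.4738  0.0233] [ 0.813  -0.4989  0.0251] [ 0.2909 -0.4349  0.0239]
top 749 yaw slope [0.0031 0.4996] [ 0.4421 -0.1135  0.1129] [0.5286 0.1404 0.9552]
red 69 [ 0.5535 -0.1454  0.187 ] [ 0.5745 -0.1226  0.2034]
side 303 yaw slope [-0.032   0.4977] [ 0.4893 -0.1178  0.1133] [0.5226 0.1388 0.1346]
red 32 [ 0.5522 -0.1462  0.1868] [ 0.5661 -0.1235  0.1996]
front normal [-0.9919  0.002   0.127 ]
```

```bash
cat >> h.py <<'E'
def Rt(th,yaw=0):
    t=np.radians(th); z=np.array([np.cos(t),0,-np.sin(t)]); y=np.array([0,-1.,0])
    return R.from_euler('z',yaw,degrees=True)*R.from_matrix(np.c_[np.cross(y,z),y,z])
def cmd(p,Rg,ref=None):
    s=manip.get_state(); p0,R0=ref if ref else (s["position"],rot(s["ee_rot"]))
    d=R0.inv().apply(np.array(p)-p0)/.4; w=np.degrees((R0.inv()*Rg).as_rotvec())/30
    print("d",np.round(d,3),"turn",np.round(w,3)); return np.array(p),Rg
E
python3 - <<'E'
from h import *
r=cmd([.30,-.25,.26],Rt(75)); r=cmd([.42,.02,.25],Rt(50),r); r=cmd([.42,.02,.20],Rt(25),r)
E
```

```text
d [ 0.59  -0.659 -0.072] turn [-0.057  0.498  0.432]
d [ 0.283 -0.675  0.102] turn [0.    0.833 0.   ]
d [-0.08   0.     0.096] turn [0.    0.833 0.   ]
```

Call:
carry_out(delta_pos=[[0.1, -0.11, -0.02], [0.2, -0.22, -0.04], [0.3, -0.33, -0.05], [0.4, -0.44, -0.06], [0.5, -0.55, -0.07], [0.59, -0.66, -0.07], [0.59, -0.66, -0.07], [0.59, -0.66, -0.07], [0.59, -0.66, -0.07], [0.59, -0.66, -0.07]], turn=[[0, 0.1, 0.1], [-0.02, 0.2, 0.2], [-0.03, 0.3, 0.3], [-0.05, 0.4, 0.4], [-0.057, 0.5, 0.432], [-0.057, 0.5, 0.432], [-0.057, 0.5, 0.432], [-0.057, 0.5, 0.432], [-0.057, 0.5, 0.432], [-0.057, 0.5, 0.432]], claw=[1, 1, 1, 1, 1, 1, 1, 1, 1, 1])

```text
clock: 2.0
position: [0.3001, -0.2508, 0.2596]
ee_rot: [0.001, 0.991, 0.0, 0.131]
contact_force: [0.1, -0.9, 0.3]
width: 0.0003
gripper_force: 0.0
```

Call:
carry_out(delta_pos=[[0.04, -0.1, 0.015], [0.08, -0.2, 0.03], [0.13, -0.3, 0.045], [0.17, -0.4, 0.06], [0.21, -0.5, 0.075], [0.25, -0.6, 0.09], [0.283, -0.675, 0.102], [0.283, -0.675, 0.102], [0.283, -0.675, 0.102], [0.283, -0.675, 0.102]], turn=[[0, 0.12, 0], [0, 0.24, 0], [0, 0.36, 0], [0, 0.48, 0], [0, 0.6, 0], [0, 0.72, 0], [0, 0.833, 0], [0, 0.833, 0], [0, 0.833, 0], [0, 0.833, 0]], claw=[1, 1, 1, 1, 1, 1, 1, 1, 1, 1])

```text
clock: 3.0
position: [0.421, 0.0183, 0.2498]
ee_rot: [0.001, 0.94, -0.001, 0.342]
contact_force: [0.3, -0.4, -0.3]
width: -0.0002
gripper_force: 0.0
```

Run:
```python
from h import *
np.set_printoptions(precision=4,suppress=True)
s=manip.get_state(); print(s["clock"],s["position"],rot(s["ee_rot"]).as_matrix(),s["qpos"],s["width"],s["contact_force"])
im=manip.get_image("wrist"); save(im,"w1.png"); T=np.linalg.inv(im["world_to_cam"])
print("cam in tool",rot(s["ee_rot"]).inv().apply(T[:3,3]-s["position"]))
for n in ["lip","lip_edge","window_tab","mark_tip"]:
    print(n,[(np.round(x["point"],4),round(x["score"],2)) for x in manip.place_of("wrist",n)[:2]])
r=cmd([.40,.02,.14],Rt(25))
```

```text
3.0 [0.421  0.0183 0.2498] [[ 0.7654 -0.003   0.6436]
 [-0.0017 -1.     -0.0025]
 [ 0.6436  0.0008 -0.7654]] [-0.2767 -0.3205  2.2533  0.3362  0.5535  1.0696] -0.00015448207835307747 [ 0.2917 -0.4091 -0.3299]
cam in tool [ 0.0762  0.0001 -0.1423]
lip [(array([0.5249, 0.022 , 0.1026]), 0.57)]
lip_edge [(array([0.493 , 0.026 , 0.1216]), 0.77)]
window_tab [(array([ 0.5106, -0.1165,  0.116 ]), 0.9), (array([0.4904, 0.0263, 0.1252]), 0.33)]
mark_tip [(array([ 0.5536, -0.1205,  0.1967]), 0.74), (array([ 0.3901, -0.1375, -0.0011]), 0.37)]
d [-0.215 -0.004  0.177] turn [ 0.007  0.831 -0.004]
```

View pics/w1.png

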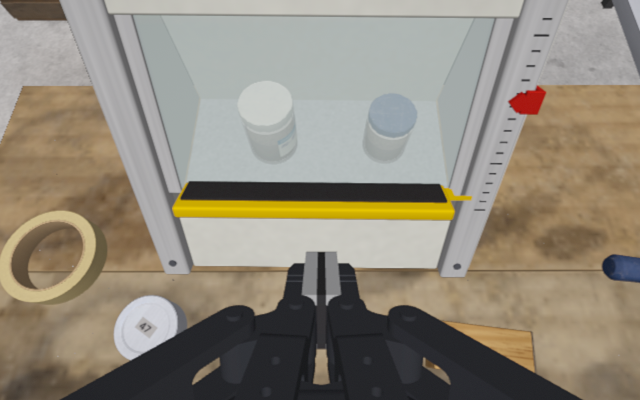

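The wrist view shows the lip at (175–453, ~207), the tab end at (470,198), the arrow tip at (510,102), and the fingertips at (320,255). Next I'll measure the yaw and compute the pose below and in front of the lip.

Run:
```python
from h import *
np.set_printoptions(precision=4,suppress=True)
m=manip.get_image("wrist")
hsv=cv2.cvtColor(m["image"],cv2.COLOR_RGB2HSV)
k=(hsv[...,0]>20)&(hsv[...,0]<32)&(hsv[...,1]>190)&(hsv[...,2]>120)
k[:, :170]=0; k[:,480:]=0; k[:185]=0; k[225:]=0
P=np.array([back(m,u,v) for v,u in zip(*np.nonzero(k))]); 
print(len(P),P.min(0),P.max(0)); 
for y in (0.12,.08,.04,0,-.04,-.07):
    q=P[abs(P[:,1]-y)<.008]; print(y,len(q),np.median(q,0),q.min(0))
r=cmd([.44,.022,.15],Rt(33)); cmd([.44,.022,.105],Rt(33),r)
```

```text
4935 [ 0.3872 -0.1148  0.1109] [0.524  0.1414 0.4075]
0.12 324 [0.4961 0.1202 0.1302] [0.4907 0.1121 0.1246]
0.08 324 [0.4953 0.08   0.1301] [0.4903 0.0721 0.1244]
0.04 327 [0.4954 0.0402 0.1302] [0.4898 0.032  0.1244]
0 334 [0.4943 0.0003 0.1302] [ 0.4892 -0.008   0.1244]
-0.04 325 [ 0.4941 -0.0399  0.1301] [ 0.4888 -0.0478  0.1244]
-0.07 327 [ 0.4932 -0.07    0.1303] [ 0.4881 -0.0779  0.1243]
d [-0.122 -0.009  0.222] turn [ 0.005  0.565 -0.004]
d [-0.094  0.     0.061] turn [0. 0. 0.]
```

Call:
carry_out(delta_pos=[[-0.04, 0, 0.07], [-0.08, 0, 0.14], [-0.12, -0.01, 0.22], [-0.16, -0.01, 0.25], [-0.216, -0.01, 0.283], [-0.216, -0.01, 0.283], [-0.216, -0.01, 0.283], [-0.216, -0.01, 0.283], [-0.216, -0.01, 0.283], [-0.216, -0.01, 0.283]], turn=[[0, 0.1, 0], [0, 0.2, 0], [0, 0.3, 0], [0, 0.4, 0], [0, 0.5, 0], [0.005, 0.565, 0], [0.005, 0.565, 0], [0.005, 0.565, 0], [0.005, 0.565, 0], [0.005, 0.565, 0]], claw=[1, 1, 1, 1, 1, 1, 1, 1, 1, 1])

```text
clock: 4.3
position: [0.4462, 0.0808, 0.1566]
ee_rot: [-0.06, 0.888, 0.017, 0.456]
contact_force: [0.2, 1.3, 0.3]
width: -0.0001
gripper_force: 0.0
```

Run:
```python
from h import *
np.set_printoptions(precision=4,suppress=True)
s=manip.get_state(); print(s["clock"],s["position"],rot(s["ee_rot"]).as_matrix(),s["qpos"],s["contact_force"])
im=manip.get_image("wrist"); save(im,"w2.png"); s2=manip.get_image("side")
cv2.imwrite("pics/s2.png",cv2.resize(s2["image"][100:300,180:420,::-1],None,fx=3,fy=3,interpolation=cv2.INTER_CUBIC))
```

```text
4.3 [0.4462 0.0808 0.1566] [[ 0.5839  0.085   0.8073]
 [-0.0246 -0.9922  0.1223]
 [ 0.8114 -0.0913 -0.5773]] [-0.2266 -0.01    2.6582  2.4915  0.5196 -1.1001] [0.2153 1.3053 0.3038]
```

View pics/s2.png

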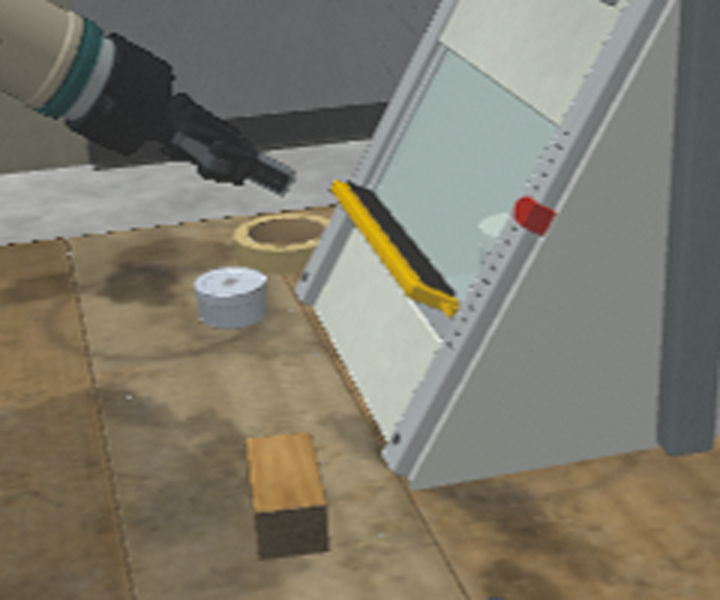

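The wrist is passing through its singularity and flipping to the other branch, still clear of the lip. The tip is at (290,185) in the crop. I'll let it finish moving.

Call:
carry_out(delta_pos=[[0, 0, 0], [0, 0, 0]], turn=[[0, 0, 0], [0, 0, 0]], claw=[1, 1])

```text
clock: 4.6
position: [0.4464, 0.0827, 0.1576]
ee_rot: [-0.062, 0.888, 0.019, 0.456]
contact_force: [0.5, 0.0, 0.4]
width: -0.0002
gripper_force: 0.0
```

Run:
```python
from h import *
np.set_printoptions(precision=4,suppress=True)
s=manip.get_state(); print(s["clock"],s["position"],s["qpos"],s["qd"])
r=cmd([.44,.022,.15],Rt(30)); r=cmd([.44,.022,.105],Rt(30),r)
```

```text
4.6 [0.4464 0.0827 0.1576] [-0.226  -0.0126  2.656   2.4783  0.5186 -1.0889] [ 0.0016 -0.0047 -0.0009  0.0167  0.0023 -0.0121]
d [-0.021  0.151 -0.021] turn [-0.242  0.187 -0.055]
d [-0.097  0.     0.056] turn [0. 0. 0.]
```

```bash
cat > kin.py <<'E'
from h import *
from scipy.optimize import least_squares
E=lambda a,t:R.from_euler(a,t).as_matrix()
def Rq(q): return E('z',q[0])@E('y',q[1]+q[2])@E('z',q[3])@E('y',q[4])@E('z',q[5])
def rows(q):
    A=E('z',q[0]);B=A@E('y',q[1]);C=A@E('y',q[1]+q[2]);D=C@E('z',q[3])@E('y',q[4])
    # a,b, h, e1,L1, e2,L2, f(x after q5), d
    return np.c_[A[:,0],A[:,1],[0,0,1],B[:,0],B[:,2],C[:,0],C[:,2],D[:,0],D[:,2]]
E
python3 - <<'E'
from kin import *
np.set_printoptions(precision=4,suppress=True)
s=manip.get_state()
S=[([-1.464,.2759,1.5049,0,1.3607,-.121],[.1298,-.5602,.2313]),([-.2767,-.3205,2.2533,.3362,.5535,1.0696],[.421,.0183,.2498]),([-.2266,-.01,2.6582,2.4915,.5196,-1.1001],[.4462,.0808,.1566])]
print(rot([.0001,.9935,.1137,0]).as_matrix(),Rq(S[0][0]));print(rot(s["ee_rot"]).as_matrix(),Rq(s["qpos"]))
A=np.vstack([rows(q) for q,_ in S]); b=np.hstack([p for _,p in S])
x=np.linalg.lstsq(A,b,rcond=1e-3); print(x[0],x[2:],A@x[0]-b)
E
```

```text
[[ 0.9741  0.2259  0.    ]
 [ 0.2259 -0.9741 -0.0002]
 [-0.      0.0002 -1.    ]] [[-0.2258  0.9742  0.    ]
 [ 0.9742  0.2258 -0.0001]
 [-0.0001 -0.     -1.    ]]
[[ 0.5833  0.0905  0.8072]
 [-0.0226 -0.9916  0.1275]
 [ 0.8119 -0.0926 -0.5764]] [[-0.0905  0.5833  0.8072]
 [ 0.9916 -0.0226  0.1275]
 [ 0.0926  0.8119 -0.5764]]
[ 0.0001  0.0693  0.1369 -0.0004  0.6302  0.0605  0.4211 -0.0002  0.3651] (np.int32(9), array([3.3887, 3.0263, 1.9238, 1.4029, 0.5943, 0.4977, 0.271 , 0.1199,
       0.0052])) [ 0.  0. -0.  0. -0. -0.  0. -0. -0.]
```

```bash
cat >> kin.py <<'E'
X=np.array([0,.0693,.1369,0,.6302,.0605,.4211,0,.3651])
LO=np.array([-2.89,-.75,.22,-1.18,.11,-2.7]);HI=np.array([2.89,2.08,2.7,4.32,2.71,2.7])
OFF=E('z',-np.pi/2)
def fk(q): return rows(q)@X, Rq(q)@OFF
def ik(p,M,q0):
    f=lambda q:np.r_[(fk(q)[0]-p)*5,R.from_matrix(M.T@fk(q)[1]).as_rotvec()]
    r=least_squares(f,np.clip(q0,LO+.01,HI-.01),bounds=(LO,HI)); return r.x,np.linalg.norm(r.fun)
ex=np.array([np.cos(np.pi/6),0,-.5]);ez=np.array([.5,0,np.cos(np.pi/6)])
O=np.array([.5241,.023,.1044])
E
python3 - <<'E'
from kin import *
np.set_printoptions(precision=2,suppress=True)
pts=[O-.07*ex-.03*ez,O-.01*ex-.03*ez,O-.01*ex+.085*ez]
for pit in (30,40,50):
  for yaw in (-50,-30,0,30,50):
    for seed in ([0,0,2.3,-.5,.8,1],[0,0,2.3,3.3,.8,-1],[0,0,2.3,1.57,.8,-.5]):
      M=Rt(pit,yaw).as_matrix(); q=np.array(seed);L=[]
      for p in pts:
        q,e=ik(p,M,q); L.append((e,q))
      e=max(l[0] for l in L)
      if e<.01: print(pit,yaw,*[l[1] for l in L])
E
```

```text
30 30 [-0.98  0.39  2.68  1.6   1.04  1.66] [-0.8   0.51  2.61  1.8   1.04  1.6 ] [-0.67  0.21  2.36  1.57  0.93  2.24]
30 50 [-0.94  0.41  2.42  1.17  1.15  1.9 ] [-0.82  0.51  2.36  1.3   1.1   1.88] [-0.72  0.32  2.16  1.21  1.18  2.3 ]
30 50 [-0.94  0.41  2.42  1.17  1.15  1.9 ] [-0.82  0.51  2.36  1.3   1.1   1.88] [-0.72  0.32  2.16  1.21  1.18  2.3 ]
40 0 [-0.28  0.1   2.68  2.71  0.54  1.76] [-0.21  0.28  2.63  2.87  0.65  1.65] [-0.17  0.04  2.35  2.29  0.17  2.31]
40 30 [-0.81  0.18  2.55  1.44  0.85  2.13] [-0.67  0.32  2.5   1.65  0.8   2.01] [-0.56  0.13  2.24  1.3   0.78  2.64]
40 50 [-0.83  0.27  2.36  1.08  1.04  2.17] [-0.72  0.38  2.3   1.19  0.97  2.14] [-0.63  0.24  2.08  1.05  1.08  2.55]
40 50 [-0.83  0.27  2.36  1.08  1.04  2.17] [-0.72  0.38  2.3   1.19  0.97  2.14] [-0.63  0.24  2.08  1.05  1.08  2.55]
50 -50 [ 0.4   0.2   2.24 -1.05  0.79  0.51] [ 0.35  0.31  2.19 -1.13  0.73  0.57] [ 0.31  0.22  1.96 -0.88  0.88  0.16]
50 -50 [ 0.4   0.2   2.24 -1.05  0.79  0.51] [ 0.35  0.31  2.19 -1.13  0.73  0.57] [ 0.31  0.22  1.96 -0.88  0.88  0.16]
```

```bash
sed -i "s/OFF=E('z',-np.pi\/2)/OFF=E('z',np.pi\/2)/" kin.py
cat >> kin.py <<'E'
def Rl(phi,tilt=0,roll=0):  # tool in lip frame: x=ez, z=ex turned phi toward +Y; tilt>0 = tips down
    B=np.c_[ez,[0,-1,0],ex]
    return B@E('x',np.radians(phi))@E('y',-np.radians(tilt))@E('z',np.radians(roll))
E
python3 - <<'E'
from kin import *
np.set_printoptions(precision=2,suppress=True)
print(Rl(30)[:,2])
pts=[O-.08*ex-.03*ez,O-.018*ex-.03*ez,O-.018*ex+.085*ez]
for tilt in (0,5,10):
  for phi in (20,25,30,35,40,-30):
   res=set()
   for roll in (0,):
    for seed in ([0,0,2.3,-.5,.8,1],[-.8,.4,2.4,1.2,1,-1],[0,0,2.3,3.3,.8,-1]):
      M=Rl(phi,tilt,roll); q=np.array(seed);L=[]
      for p in pts:
        q,e=ik(p,M,q); L.append((e,q))
      e=max(l[0] for l in L)
      if e<.01: res.add((tilt,phi,' '.join(str(l[1]) for l in L)))
   for r in res: print(*r)
E
```

```text
[ 0.75  0.5  -0.43]
0 30 [-1.07  0.48  2.69  1.49  1.12 -1.32] [-0.89  0.59  2.62  1.7   1.13 -1.36] [-0.74  0.27  2.38  1.55  1.07 -0.74]
0 35 [-1.07  0.5   2.62  1.38  1.15 -1.23] [-0.91  0.6   2.55  1.56  1.15 -1.26] [-0.77  0.31  2.34  1.47  1.14 -0.71]
0 40 [-1.06  0.52  2.56  1.29  1.19 -1.15] [-0.91  0.62  2.48  1.44  1.18 -1.17] [-0.79  0.36  2.29  1.39  1.22 -0.69]
5 25 [-0.98  0.31  2.67  1.54  1.01 -1.13] [-0.8   0.45  2.61  1.77  1.   -1.22] [-0.66  0.17  2.35  1.52  0.9  -0.57]
5 30 [-1.01  0.35  2.61  1.42  1.06 -1.07] [-0.84  0.47  2.55  1.62  1.03 -1.14] [-0.7   0.22  2.32  1.44  1.   -0.56]
5 35 [-1.01  0.39  2.56  1.32  1.11 -1.02] [-0.86  0.5   2.49  1.49  1.07 -1.07] [-0.73  0.27  2.27  1.36  1.09 -0.55]
5 40 [-1.01  0.43  2.5   1.23  1.16 -0.98] [-0.87  0.53  2.43  1.38  1.12 -1.01] [-0.75  0.31  2.23  1.3   1.18 -0.55]
10 20 [-0.85  0.17  2.62  1.56  0.86 -0.9 ] [-0.68  0.32  2.57  1.82  0.83 -1.05] [-0.56  0.1   2.31  1.43  0.74 -0.36]
10 25 [-0.91  0.21  2.58  1.43  0.93 -0.87] [-0.74  0.35  2.53  1.66  0.88 -0.99] [-0.62  0.14  2.28  1.36  0.85 -0.37]
10 30 [-0.93  0.26  2.54  1.33  1.   -0.85] [-0.78  0.39  2.49  1.52  0.94 -0.93] [-0.66  0.18  2.25  1.3   0.96 -0.38]
10 35 [-0.95  0.31  2.49  1.24  1.06 -0.83] [-0.81  0.43  2.43  1.4   1.01 -0.88] [-0.7   0.23  2.21  1.25  1.06 -0.4 ]
10 40 [-0.95  0.36  2.44  1.17  1.12 -0.81] [-0.82  0.46  2.38  1.3   1.07 -0.84] [-0.72  0.28  2.17  1.2   1.14 -0.41]
```

Run:
```python
from kin import *
np.set_printoptions(precision=3,suppress=True)
s=manip.get_state(); print(np.abs(fk(s["qpos"])[0]-s["position"]).max())
cmd(O-.085*ex-.03*ez,R.from_matrix(Rl(35)))
```

```text
0.0003701491372457011
d [-0.087  0.154  0.012] turn [ 0.924  0.163 -0.11 ]
```

Call:
carry_out(delta_pos=[[-0.02, 0.02, 0], [-0.03, 0.05, 0], [-0.05, 0.08, 0.005], [-0.06, 0.11, 0.01], [-0.08, 0.14, 0.012], [-0.087, 0.154, 0.012], [-0.087, 0.154, 0.012], [-0.087, 0.154, 0.012], [-0.087, 0.154, 0.012], [-0.087, 0.154, 0.012], [-0.087, 0.154, 0.012]], turn=[[0.15, 0.03, -0.02], [0.3, 0.06, -0.04], [0.45, 0.08, -0.05], [0.6, 0.11, -0.07], [0.75, 0.13, -0.09], [0.924, 0.163, -0.11], [0.924, 0.163, -0.11], [0.924, 0.163, -0.11], [0.924, 0.163, -0.11], [0.924, 0.163, -0.11], [0.924, 0.163, -0.11]], claw=[1, 1, 1, 1, 1, 1, 1, 1, 1, 1, 1])

```text
clock: 5.7
position: [0.4345, 0.0253, 0.1212]
ee_rot: [-0.26, 0.826, 0.152, 0.476]
contact_force: [0.1, 0.8, 0.1]
width: -0.0002
gripper_force: 0.0
```

Run:
```python
from kin import *
np.set_printoptions(precision=3,suppress=True)
s=manip.get_state(); print(s["clock"],s["position"],s["qpos"],s["contact_force"])
im=manip.get_image("side"); w=manip.get_image("wrist")
a=cv2.resize(im["image"][100:250,210:400,::-1],(760,600),interpolation=cv2.INTER_CUBIC); cv2.imwrite("pics/s3.png",a); save(w,"w3.png")
B=np.c_[ex,[0,1,0],ez]; print("TCP in lip",B.T@(s["position"]-O))
r=cmd(O-.085*ex-.03*ez,R.from_matrix(Rl(35))); cmd(O-.022*ex-.03*ez,R.from_matrix(Rl(35)))
```

```text
5.7 [0.435 0.025 0.121] [-1.083  0.487  2.628  1.366  1.153 -1.224] [0.096 0.839 0.082]
TCP in lip [-0.086  0.002 -0.03 ]
d [ 0.001  0.004 -0.001] turn [-0.001  0.002  0.002]
d [0.001 0.094 0.128] turn [-0.001  0.002  0.002]
```

View pics/s3.png

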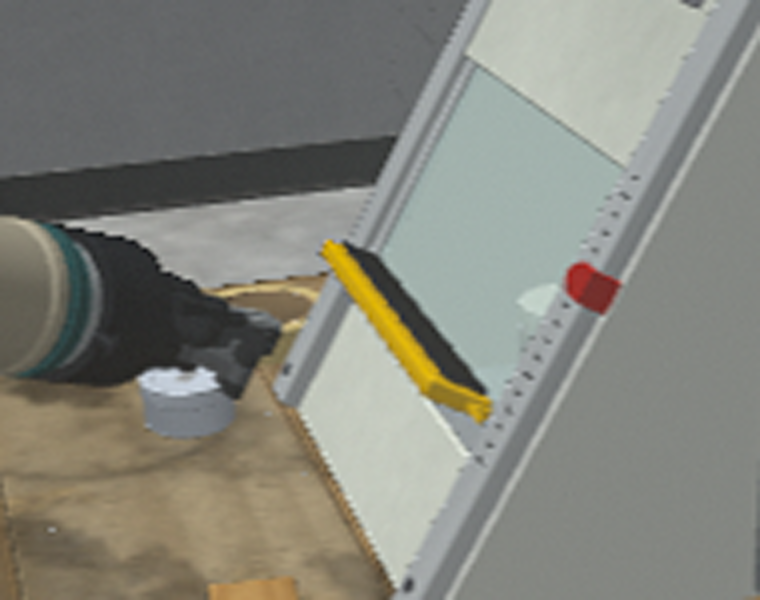

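View pics/w3.png

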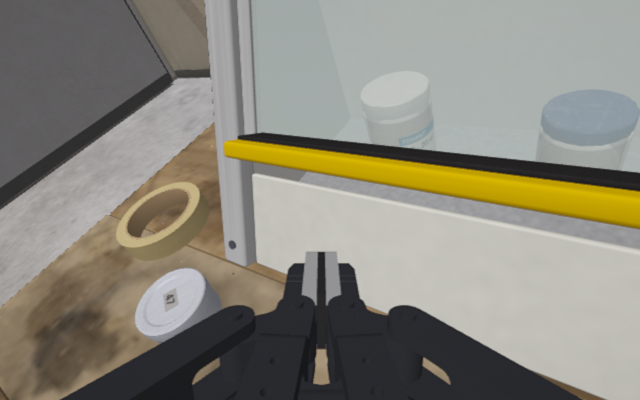

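The hand is in the planned pose below and in front of the lip. In the wrist view the fingertips are at (320,255) and the lip runs (230,145)–(640,205). Inserting under the lip.

Call:
carry_out(delta_pos=[[0, 0.016, 0.021], [0, 0.032, 0.043], [0, 0.047, 0.064], [0, 0.063, 0.085], [0, 0.08, 0.108], [0, 0.094, 0.128], [0, 0.094, 0.128], [0, 0.094, 0.128]], turn=[[0, 0, 0], [0, 0, 0], [0, 0, 0], [0, 0, 0], [0, 0, 0], [0, 0, 0], [0, 0, 0], [0, 0, 0]], claw=[1, 1, 1, 1, 1, 1, 1, 1])

```text
clock: 6.6
position: [0.4899, 0.0222, 0.0884]
ee_rot: [-0.261, 0.826, 0.15, 0.476]
contact_force: [-0.1, 0.4, 0.1]
width: 0.0001
gripper_force: 0.0
```

```bash
cat > st.py <<'E'
from kin import *
import sys
np.set_printoptions(precision=4,suppress=True)
s=manip.get_state(); B=np.c_[ex,[0,1,0],ez]
print(s["clock"],"TCP in lip0",B.T@(s["position"]-O),"F lip",B.T@s["contact_force"],s["qpos"])
D={}
for c in ("side","top","wrist"):
    im=manip.get_image(c)
    if c=="wrist": save(im,sys.argv[1])
    P=[]
    for n in ("window_tab","mark_tip","lip_edge"):
        r=manip.place_of(c,n); P.append(B.T@(np.array(r[0]["point"])-O) if r else None)
    print(c,P)
E
python3 st.py w4.png
```

```text
6.6 TCP in lip0 [-0.0217 -0.0008 -0.0309] F lip [-0.1721  0.4417  0.0269] [-0.915   0.5944  2.5537  1.5486  1.1484 -1.2566]
side [array([-0.0193, -0.1419,  0.0044]), array([-0.0175, -0.1466,  0.0944]), array([-0.0392,  0.0017, -0.0008])]
top [array([-0.0176, -0.137 ,  0.0014]), array([-0.0182, -0.1394,  0.091 ]), array([-0.0413,  0.0036, -0.0009])]
wrist [None, None, None]
```

View pics/w4.png

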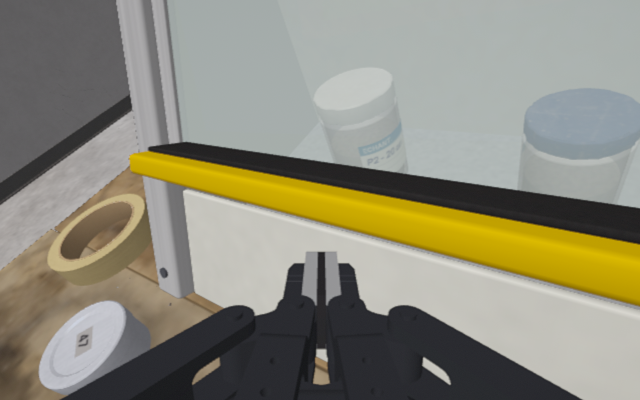

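The fingertips at (320,250) sit below the lip, about 18 mm short of contact and touching nothing. I'll raise along the slope slowly to make contact.

Call:
carry_out(delta_pos=[[0.008, 0, 0], [0.015, 0, 0], [0.023, 0, 0], [0.03, 0, 0], [0.035, 0, 0], [0.04, 0, 0], [0.045, 0, 0], [0.05, 0, 0], [0.055, 0, 0], [0.06, 0, 0], [0.06, 0, 0]], turn=[[0, 0, 0], [0, 0, 0], [0, 0, 0], [0, 0, 0], [0, 0, 0], [0, 0, 0], [0, 0, 0], [0, 0, 0], [0, 0, 0], [0, 0, 0], [0, 0, 0]], claw=[1, 1, 1, 1, 1, 1, 1, 1, 1, 1, 1])

```text
clock: 8.3
position: [0.502, 0.0217, 0.1093]
ee_rot: [-0.26, 0.826, 0.15, 0.477]
contact_force: [-1.5, -0.3, -2.1]
width: 0.0002
gripper_force: 1.2
```

```bash
python3 st.py w5.png
```

```text
8.3 TCP in lip0 [-0.0216 -0.0013 -0.0068] F lip [-0.2896 -0.3128 -2.5663] [-0.8835  0.5175  2.5106  1.5274  1.1501 -1.126 ]
side [array([-0.0163, -0.1393,  0.0111]), array([-0.0152, -0.1461,  0.0938]), array([-0.0384,  0.003 ,  0.006 ])]
top [array([-0.0182, -0.1379,  0.0087]), array([-0.0149, -0.1396,  0.0908]), array([-0.043 ,  0.0002,  0.0057])]
wrist [None, None, array([-0.0385, -0.0005,  0.0057])]
```

The push is steady at 2.6 N and the window is moving. About 83 mm remain.

Call:
carry_out(delta_pos=[[0.007, 0, 0], [0.014, 0, 0], [0.021, 0, 0], [0.028, 0, 0], [0.035, 0, 0], [0.042, 0, 0], [0.049, 0, 0], [0.056, 0, 0], [0.063, 0, 0], [0.07, 0, 0], [0.077, 0, 0], [0.084, 0, 0]], turn=[[0, 0, 0], [0, 0, 0], [0, 0, 0], [0, 0, 0], [0, 0, 0], [0, 0, 0], [0, 0, 0], [0, 0, 0], [0, 0, 0], [0, 0, 0], [0, 0, 0], [0, 0, 0]], claw=[1, 1, 1, 1, 1, 1, 1, 1, 1, 1, 1, 1])

```text
clock: 10.1
position: [0.519, 0.0216, 0.1385]
ee_rot: [-0.26, 0.826, 0.15, 0.477]
contact_force: [-2.6, -2.6, -2.2]
width: 0.0001
gripper_force: 1.7
```

Call:
carry_out(delta_pos=[[0.007, 0, 0], [0.014, 0, 0], [0.021, 0, 0], [0.028, 0, 0], [0.035, 0, 0], [0.042, 0, 0], [0.049, 0, 0], [0.056, 0, 0], [0.063, 0, 0], [0.07, 0, 0], [0.075, 0, 0], [0.08, 0, 0]], turn=[[0, 0, 0], [0, 0, 0], [0, 0, 0], [0, 0, 0], [0, 0, 0], [0, 0, 0], [0, 0, 0], [0, 0, 0], [0, 0, 0], [0, 0, 0], [0, 0, 0], [0, 0, 0]], claw=[1, 1, 1, 1, 1, 1, 1, 1, 1, 1, 1, 1])

```text
clock: 11.3
position: [0.5349, 0.0217, 0.1662]
ee_rot: [-0.261, 0.826, 0.15, 0.477]
contact_force: [-1.8, -2.0, -3.3]
width: -0.0004
gripper_force: 1.6
```

```bash
cat >> st.py <<'E'
D=[]
for _ in range(4):
  for c in ("side","top"):
    manip.get_image(c); t=manip.place_of(c,"window_tab");m=manip.place_of(c,"mark_tip")
    if t and m: D.append((np.array(m[0]["point"])-t[0]["point"])@ez)
print("mark-tab",np.array(D))
a=[]
for c,(r0,r1,c0,c1) in (("side",(130,220,300,400)),("top",(140,220,320,420))):
    a.append(cv2.resize(manip.get_image(c)["image"][r0:r1,c0:c1,::-1],(400,400),interpolation=cv2.INTER_CUBIC))
cv2.imwrite("pics/c_"+sys.argv[1],np.hstack(a))
E
python3 st.py w6.png
```

```text
11.3 TCP in lip0 [-0.0215 -0.0013  0.0589] F lip [ 0.0622 -1.9778 -3.7299] [-0.8051  0.3552  2.3883  1.4756  1.1503 -0.8131]
side [array([-0.0181, -0.1406,  0.0771]), array([-0.0177, -0.1435,  0.0941]), array([-0.0385,  0.0027,  0.0699])]
top [array([-0.0156, -0.1367,  0.0754]), array([-0.016 , -0.1416,  0.0945]), array([-0.0389, -0.0011,  0.0727])]
wrist [None, None, array([-0.0369,  0.0028,  0.0737])]
mark-tab [0.0163 0.0149 0.0187 0.0171 0.0216 0.0155 0.0196 0.0228]
```

View pics/c_w6.png

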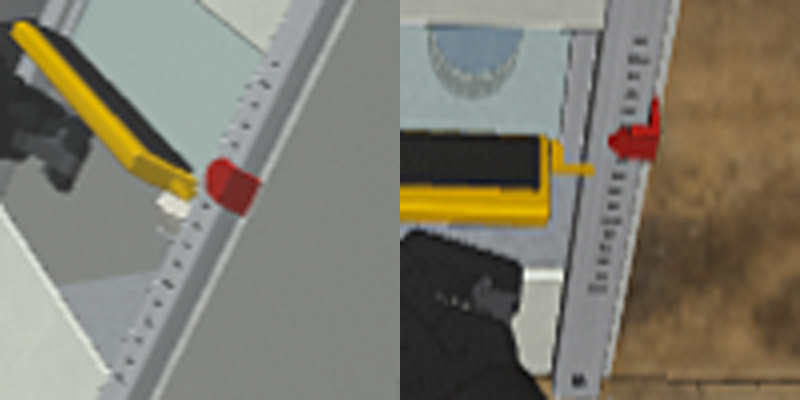

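The tab (crop 592,170) is still below the arrow tip (crop 612,141), with about 18 mm left. I'll push 13 mm more, then back off and measure with the wrist camera up close.

Call:
carry_out(delta_pos=[[0.005, 0, 0], [0.01, 0, 0], [0.015, 0, 0], [0.02, 0, 0], [0.025, 0, 0], [0.029, 0, 0], [0.033, 0, 0], [0.033, 0, 0], [0.033, 0, 0]], turn=[[0, 0, 0], [0, 0, 0], [0, 0, 0], [0, 0, 0], [0, 0, 0], [0, 0, 0], [0, 0, 0], [0, 0, 0], [0, 0, 0]], claw=[1, 1, 1, 1, 1, 1, 1, 1, 1])

```text
clock: 14.1
position: [0.5417, 0.0216, 0.1779]
ee_rot: [-0.261, 0.826, 0.15, 0.477]
contact_force: [-1.6, -0.3, -0.9]
width: 0.0
gripper_force: 0.8
```

```bash
python3 st.py w7.png
python3 - <<'E'
from kin import *
B=np.c_[ex,[0,1,0],ez]
# look pose candidates: tool so that camera sees the tab; compute IK
s=manip.get_state(); p0=s["position"]
down=p0-.02*ez; out=down-.1*ex
print("down/out:"); r=cmd(down,R.from_matrix(Rl(35))); r=cmd(out,R.from_matrix(Rl(35)),r)
for pos in (out+[0,-.05,.0],out+[0,-.08,.03]):
  for phi in (0,10,20,35):
    for tilt in (0,15,25):
      q,e=ik(pos,Rl(phi,tilt),s["qpos"]); M=Rl(phi,tilt); c=pos+M@[.0762,0,-.1423]
      t=M.T@(O-.018*ex+[0,-.14,0]+.09*ez-c); 
      if e<.01: print(phi,tilt,np.round(pos,3),np.round(q,2),"tab az/el",np.round(t/t[2],2),round(t[2],3))
E
```

```text
14.1 TCP in lip0 [-0.0215 -0.0014  0.0724] F lip [-0.9358 -0.299  -1.603 ] [-0.7909  0.3297  2.363   1.4664  1.1502 -0.7577]
side [array([-0.016 , -0.1402,  0.0877]), array([-0.0182, -0.1442,  0.0926]), array([-0.0407,  0.0042,  0.0843])]
top [array([-0.0164, -0.1356,  0.0848]), array([-0.0204, -0.1444,  0.0909]), array([-0.0388,  0.    ,  0.0854])]
wrist [None, None, array([-0.038 ,  0.0034,  0.0854])]
mark-tab [ 0.0006 -0.0005  0.0027  0.007   0.0066  0.0053  0.0058]
down/out:
d [-0.05  0.    0.  ] turn [ 0.001  0.001 -0.002]
d [ 0.    -0.143 -0.205] turn [0. 0. 0.]
0 0 [ 0.445 -0.028  0.21 ] [-0.77 -0.17  2.63  1.84  0.68 -0.8 ] tab az/el [-0.16  0.36  1.  ] 0.246
0 15 [ 0.445 -0.028  0.21 ] [-0.53 -0.23  2.38  0.95  0.45  0.28] tab az/el [-0.05  0.38  1.  ] 0.232
0 25 [ 0.445 -0.028  0.21 ] [-0.42 -0.19  2.24  0.44  0.57  0.84] tab az/el [0.01 0.4  1.  ] 0.22
10 0 [ 0.445 -0.028  0.21 ] [-1.04 -0.09  2.59  1.49  0.97 -0.72] tab az/el [-0.17  0.46  1.  ] 0.229
10 15 [ 0.445 -0.028  0.21 ] [-0.77 -0.18  2.36  1.04  0.78 -0.03] tab az/el [-0.08  0.49  1.  ] 0.216
10 25 [ 0.445 -0.02
[... 1222 characters left out ...]
5 -0.058  0.24 ] [-0.71 -0.17  2.14  0.67  0.91  0.38] tab az/el [-0.09  0.34  1.  ] 0.234
20 0 [ 0.445 -0.058  0.24 ] [-1.19 -0.01  2.43  1.22  1.22 -0.59] tab az/el [-0.27  0.41  1.  ] 0.234
20 15 [ 0.445 -0.058  0.24 ] [-0.97 -0.1   2.23  0.95  1.11 -0.13] tab az/el [-0.18  0.42  1.  ] 0.227
20 25 [ 0.445 -0.058  0.24 ] [-0.83 -0.09  2.1   0.74  1.1   0.16] tab az/el [-0.12  0.43  1.  ] 0.22
35 0 [ 0.445 -0.058  0.24 ] [-1.18  0.17  2.31  1.09  1.41 -0.61] tab az/el [-0.31  0.56  1.  ] 0.206
35 15 [ 0.445 -0.058  0.24 ] [-1.02  0.07  2.13  0.9   1.35 -0.26] tab az/el [-0.24  0.58  1.  ] 0.2
35 25 [ 0.445 -0.058  0.24 ] [-0.9   0.05  2.02  0.75  1.33 -0.05] tab az/el [-0.2  0.6  1. ] 0.195
```

Withdrawing: down off the lip, then straight out.

Call:
carry_out(delta_pos=[[-0.015, 0, 0], [-0.03, 0, 0], [-0.05, 0, 0], [-0.05, 0, 0], [-0.05, -0.036, -0.051], [-0.05, -0.072, -0.103], [-0.05, -0.107, -0.154], [-0.05, -0.143, -0.205], [-0.05, -0.143, -0.205]], turn=[[0, 0, 0], [0, 0, 0], [0, 0, 0], [0, 0, 0], [0, 0, 0], [0, 0, 0], [0, 0, 0], [0, 0, 0], [0, 0, 0]], claw=[1, 1, 1, 1, 1, 1, 1, 1, 1])

```text
clock: 16.9
position: [0.4438, 0.0219, 0.211]
ee_rot: [-0.26, 0.826, 0.15, 0.477]
contact_force: [1.0, -0.4, 0.1]
width: 0.0
gripper_force: 0.0
```

Run:
```python
from kin import *
s=manip.get_state(); print(s["position"],s["qpos"],s["contact_force"])
cmd(s["position"]+[0,-.05,.01],R.from_matrix(Rl(15,5)))
```

```text
[0.44379016 0.02185804 0.21103788] [-1.05779279  0.16338702  2.47306212  1.21994732  1.28068008 -0.72983269] [ 1.01616052 -0.40175542  0.11228904]
d [ 0.022  0.095 -0.082] turn [-0.663 -0.166  0.028]
```

Call:
carry_out(delta_pos=[[0.005, 0.025, -0.02], [0.01, 0.05, -0.04], [0.02, 0.07, -0.06], [0.022, 0.095, -0.082], [0.022, 0.095, -0.082], [0.022, 0.095, -0.082], [0.022, 0.095, -0.082]], turn=[[-0.17, -0.04, 0.01], [-0.33, -0.08, 0.015], [-0.5, -0.12, 0.02], [-0.663, -0.166, 0.028], [-0.663, -0.166, 0.028], [-0.663, -0.166, 0.028], [-0.663, -0.166, 0.028]], claw=[1, 1, 1, 1, 1, 1, 1])

```text
clock: 17.6
position: [0.4451, -0.0284, 0.22]
ee_rot: [-0.112, 0.88, 0.071, 0.457]
contact_force: [-0.1, -0.6, 0.2]
width: 0.0005
gripper_force: 0.0
```

```bash
cat > look.py <<'E'
from kin import *
import sys
np.set_printoptions(precision=4,suppress=True)
s=manip.get_state(); B=np.c_[ex,[0,1,0],ez]; print(s["clock"],s["position"])
for _ in range(3):
    w=manip.get_image("wrist")
    t=manip.place_of("wrist","window_tab");m=manip.place_of("wrist","mark_tip")
    T=[B.T@(np.array(r[0]["point"])-O) if r else None for r in (t,m)]; print(T)
c=proj(w,O-.018*ex+[0,-.145,0]+.088*ez); print("expect px",c,w["fx"])
u,v=[int(x) for x in c]; v0=max(0,min(v-60,280));u0=max(0,min(u-80,480)); print(u0,v0)
a=w["image"][v0:v0+120,u0:u0+160,::-1]; cv2.imwrite("pics/"+sys.argv[1],cv2.resize(a,(800,600),interpolation=cv2.INTER_CUBIC))
np.savez("w.npz",**w)
E
python3 look.py k1.png
```

```text
17.6 [ 0.4451 -0.0284  0.22  ]
[array([-0.0212, -0.1419,  0.0885]), array([-0.0213, -0.1438,  0.0927])]
[array([-0.0188, -0.139 ,  0.0852]), array([-0.0204, -0.1422,  0.0876])]
[array([-0.0227, -0.1391,  0.087 ]), array([-0.0177, -0.1442,  0.0924])]
expect px [511.4153 158.2608] 357.44360152319825
431 98
```

View pics/k1.png

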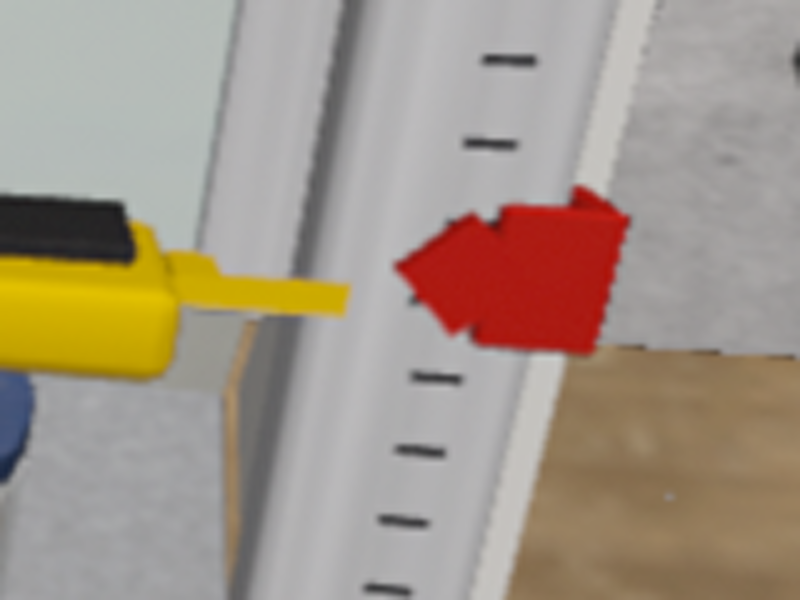

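The tab end is at crop (348,300) and the arrow tip at (398,266), so the tab is still slightly low. I'll convert that to metres.

Run:
```python
from kin import *
np.set_printoptions(precision=4,suppress=True)
w=dict(np.load("w.npz")); B=np.c_[ex,[0,1,0],ez]; T=np.linalg.inv(w["world_to_cam"])
def hit(u,v,h):
    d=T[:3,:3]@[(u-w["cx"])/w["fx"],(v-w["cy"])/w["fy"],1]; d,o=B.T@d,B.T@(T[:3,3]-O); return o+d*(h-o[0])/d[0]
f=lambda x,y:(431+x/5,98+y/5)
for n,x,y in (("tab",342,299),("mark",410,267),("tick",437,378),("tick",420,451),("tick",403,521),("tick512",512,60),("490",490,144)):
    u,v=f(x,y); print(n,hit(u,v,-.0185),hit(u,v,-.012),"depth:",B.T@(back(w,u,v)-O))
cmd(np.array([.4438,.0219,.211]),R.from_matrix(Rl(35)))
```

```text
tab [-0.0185 -0.1381  0.0879] [-0.012  -0.1394  0.0863] depth: [-0.0168 -0.1384  0.0875]
mark [-0.0185 -0.145   0.0925] [-0.012  -0.1465  0.0909] depth: [-0.0166 -0.1454  0.092 ]
tick [-0.0185 -0.1507  0.0786] [-0.012  -0.1524  0.0767] depth: [-0.0132 -0.1521  0.0771]
tick [-0.0185 -0.1506  0.0689] [-0.012  -0.1523  0.0667] depth: [-0.0138 -0.1518  0.0673]
tick [-0.0185 -0.1504  0.0592] [-0.012  -0.1521  0.0567] depth: [-0.0127 -0.1519  0.057 ]
tick512 [-0.0185 -0.1511  0.1177] [-0.012  -0.1529  0.1168] depth: [-0.0125 -0.1527  0.1169]
490 [-0.0185 -0.1508  0.1079] [-0.012  -0.1525  0.1067] depth: [-0.013  -0.1522  0.1069]
d [-0.018 -0.119  0.043] turn [ 0.663  0.167 -0.031]
```

4.5 mm remain. I'll go back under the lip and push that much further, to a TCP height of 76.9 mm in the lip frame.

Call:
carry_out(delta_pos=[[-0.005, -0.03, 0.01], [-0.01, -0.06, 0.02], [-0.014, -0.09, 0.03], [-0.018, -0.119, 0.043], [-0.018, -0.119, 0.043], [-0.018, -0.119, 0.043], [-0.018, -0.119, 0.043]], turn=[[0.17, 0.04, -0.01], [0.33, 0.08, -0.015], [0.5, 0.12, -0.02], [0.663, 0.167, -0.031], [0.663, 0.167, -0.031], [0.663, 0.167, -0.031], [0.663, 0.167, -0.031]], claw=[1, 1, 1, 1, 1, 1, 1])

```text
clock: 18.75
position: [0.4435, 0.022, 0.2114]
ee_rot: [-0.259, 0.826, 0.151, 0.477]
contact_force: [0.6, -0.2, -0.2]
width: -0.0003
gripper_force: 0.0
```

Run:
```python
from kin import *
s=manip.get_state(); B=np.c_[ex,[0,1,0],ez]; print(s["clock"],B.T@(s["position"]-O))
p=lambda z:O+B@[-.0215,-.0014,z]
M=R.from_matrix(Rl(35)); r=cmd(p(.0525),M); cmd(p(.0769),M,r)
```

```text
18.75 [-0.12330734 -0.00096551  0.05234065]
d [0.    0.147 0.208] turn [0.003 0.001 0.003]
d [ 0.061 -0.    -0.   ] turn [0. 0. 0.]
```

Call:
carry_out(delta_pos=[[0, 0.03, 0.042], [0, 0.06, 0.085], [0, 0.09, 0.127], [0, 0.12, 0.17], [0, 0.147, 0.208], [0, 0.147, 0.208], [0, 0.147, 0.208]], turn=[[0, 0, 0], [0, 0, 0], [0, 0, 0], [0, 0, 0], [0, 0, 0], [0, 0, 0], [0, 0, 0]], claw=[1, 1, 1, 1, 1, 1, 1])

```text
clock: 19.45
position: [0.5313, 0.0221, 0.1609]
ee_rot: [-0.26, 0.826, 0.151, 0.477]
contact_force: [0.3, 0.3, -0.3]
width: 0.0002
gripper_force: 0.0
```

Call:
carry_out(delta_pos=[[0.01, 0, 0], [0.02, 0, 0], [0.03, 0, 0], [0.038, 0, 0], [0.043, 0, 0], [0.048, 0, 0], [0.052, 0, 0], [0.055, 0, 0], [0.058, 0, 0], [0.061, 0, 0], [0.061, 0, 0], [0.061, 0, 0]], turn=[[0, 0, 0], [0, 0, 0], [0, 0, 0], [0, 0, 0], [0, 0, 0], [0, 0, 0], [0, 0, 0], [0, 0, 0], [0, 0, 0], [0, 0, 0], [0, 0, 0], [0, 0, 0]], claw=[1, 1, 1, 1, 1, 1, 1, 1, 1, 1, 1, 1])

```text
clock: 20.65
position: [0.544, 0.0214, 0.1812]
ee_rot: [-0.26, 0.826, 0.15, 0.477]
contact_force: [-2.6, -1.1, -1.0]
width: -0.0001
gripper_force: 1.5
```

Run:
```python
from kin import *
s=manip.get_state(); B=np.c_[ex,[0,1,0],ez]; print(s["clock"],B.T@(s["position"]-O),B.T@s["contact_force"])
```

```text
20.65 [-0.02114485 -0.00164365  0.0764859 ] [-1.76279651 -1.07730305 -2.11503001]
```

Reached 76.5 mm. Withdrawing again and looking.

Call:
carry_out(delta_pos=[[-0.015, 0, 0], [-0.03, 0, 0], [-0.05, 0, 0], [-0.05, 0, 0], [-0.05, -0.036, -0.051], [-0.05, -0.072, -0.103], [-0.05, -0.107, -0.154], [-0.05, -0.143, -0.205], [-0.05, -0.143, -0.205]], turn=[[0, 0, 0], [0, 0, 0], [0, 0, 0], [0, 0, 0], [0, 0, 0], [0, 0, 0], [0, 0, 0], [0, 0, 0], [0, 0, 0]], claw=[1, 1, 1, 1, 1, 1, 1, 1, 1])

```text
clock: 21.55
position: [0.4465, 0.0215, 0.2151]
ee_rot: [-0.26, 0.826, 0.15, 0.478]
contact_force: [0.9, 0.2, -0.3]
width: 0.0002
gripper_force: 0.0
```

Call:
carry_out(delta_pos=[[0.005, 0.025, -0.02], [0.01, 0.05, -0.04], [0.02, 0.07, -0.06], [0.022, 0.095, -0.082], [0.022, 0.095, -0.082], [0.022, 0.095, -0.082], [0.022, 0.095, -0.082]], turn=[[-0.17, -0.04, 0.01], [-0.33, -0.08, 0.015], [-0.5, -0.12, 0.02], [-0.663, -0.166, 0.028], [-0.663, -0.166, 0.028], [-0.663, -0.166, 0.028], [-0.663, -0.166, 0.028]], claw=[1, 1, 1, 1, 1, 1, 1])

```text
clock: 22.25
position: [0.4477, -0.0287, 0.2238]
ee_rot: [-0.112, 0.879, 0.071, 0.458]
contact_force: [-0.4, -0.5, -0.2]
width: -0.0001
gripper_force: 0.0
```

```bash
python3 look.py k2.png
```

```text
22.25 [ 0.4477 -0.0287  0.2238]
[array([-0.0188, -0.1397,  0.0935]), array([-0.0191, -0.1444,  0.0951])]
[array([-0.0179, -0.1402,  0.0926]), array([-0.0196, -0.1446,  0.0918])]
[array([-0.0217, -0.1405,  0.0914]), array([-0.0185, -0.1465,  0.0948])]
expect px [509.5068 165.7905] 357.44360152319825
429 105
```

View pics/k2.png

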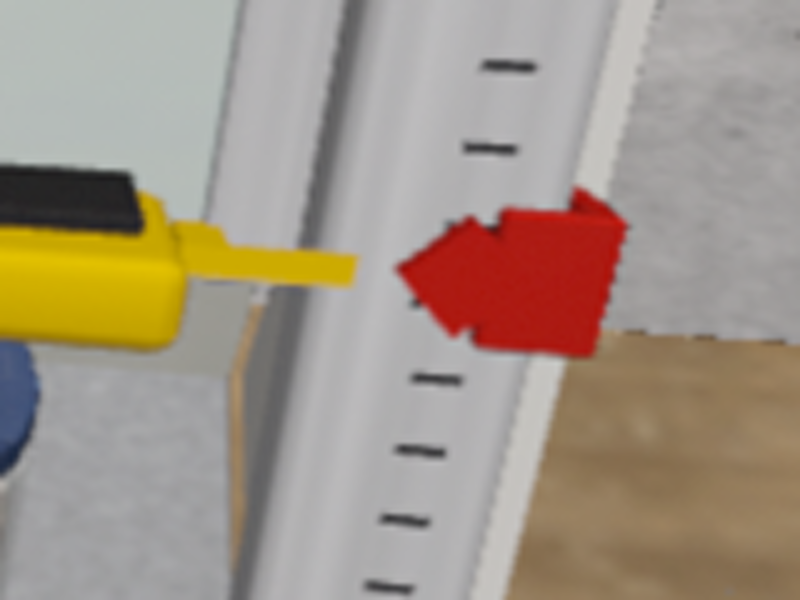

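The tab end (355,270) now lines up with the arrow tip (398,267) to within about 1 mm. The hand is clear, so I'm handing in.

```bash
python3 -c "
from rig import manip
print(manip.sign_off())"
```

```text
the job is handed in; nothing more can be done
None
```

The window was pushed up from below in two pushes, the second adding the last few millimetres; its tab stands within about 1 mm of the red arrow's tip in the last wrist picture, the hand is clear, and the job is handed in (no verdict shown).

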